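# Lift the parts basket out of the ultrasonic cleaner and hold it to drip

## Robot

A 7-joint arm with a two-finger parallel gripper is mounted at the origin on a cart in front of the work surface, level with it; the furniture and walls round the work are solid. World frame = base frame: x ahead of the robot, y to its left, z up, the work surface at z = 0. Lengths are in m, angles in rad, forces in N, time in s.
With the tool pointing down it reaches from about 0.4 to 0.875 m from the base axis. Payload 19.3 kg.
Tool frame: the origin (TCP) lies midway between the tips of the shut fingers; the grasp point (between the pads) lies 19 mm behind it; z points along the fingers, y is the line along which they close (so a half turn about z gives the same grasp; the last joint's range is limited). The gripper opens to 85 mm and grips with 20 to 120 N. Pads are 22 mm wide; open, the fingers measure 114 mm over their backs; the gripper's body (76 mm by 85 mm) begins 54 mm behind the grasp point. The pads swing forward as they close: fully open they stand 13 mm farther back than shut.
Start: joints at [-1.371, 0.521, -0.036, 1.599, 0.021, 1.021, -0.113], TCP at [0.167, 0.602, 0.231] pointing down, gripper open.
Joint ranges: [-2.91, 2.91], [-0.3, 2.13], [-1.5, 1.42], [0.17, 2.43], [-1.26, 4.41], [0.16, 1.93], [-2.52, 2.52]. Speed limits (rad/s): [1.89, 1.89, 2.39, 2.39, 3.01, 3.01, 3.01].

## Interface

Orientations are given as [roll, pitch, yaw] about the fixed x, y, z axes, in that order (R = Rz(yaw) Ry(pitch) Rx(roll)).
In Python, from workcell import telemetry, grab_frame, calibration, bot, outline_of, landmark_of gives the robot as it stands. The module is installed in compiled form; this text tells all that it offers.
- The arm moves only by the shell command python3 -m inch 'ROWS' [FORCE]. ROWS is JSON, a list of rows, each a list of 7 numbers: the shift along the tool's x, y, z in m, then the turn, a rotation vector about the tool's x, y, z in rad, then the closure, from 0 (fully open) to 1 (shut). A call has 1 to 5 rows; each row shifts and turns the commanded pose from where the row before left it, along the tool's axes as they then stand; what a row does not reach is not made up. A row lasts 1/10 s, in which the tool goes at most 50 mm and 8.59 degrees, less where a joint would pass 70% of its speed; a pose out of reach is approached as far as the arm can. A call is refused whole if a number of a shift passes 0.05 or a number of a turn 0.15, either way. A call with a gripper value outside its range is refused whole. The fingers move at their own pace and stop on an object; FORCE is the grip in N (left out, the last holds). Time passes only in rows, so rows that do not move let the fingers close. It gives the time, the measured TCP pose, the force, the opening and the grip force at its end, in the units of the state.
- telemetry.observe(): the state, without advancing time (a new reading comes with each control period).
- grab_frame(name): name is "side" or "top"; returns the picture (400x640x3 uint8, red, green, blue); there is no depth.
- calibration(name): a dict with "fovy" (degrees; the focal length in pixels is half the picture's height over the tangent of half this angle, whatever the lens; pixels are square), "cx", "cy" (the principal point, pixels), "dist" ([k1, k2, p1, p2, k3] as OpenCV has them; the pictures are not rectified), "pose" (4x4, takes a point from camera to world coordinates). Camera axes: x right, y down, z forward; pixel columns grow to the right and rows downward; lengths in m; the calibration is good to about 2 mm. A picture is of the moment at which its call begins. calibration takes no time and is no camera call.
- bot.job_done(): hands the job in; it is judged then, once.
Trained networks look in the newest picture that a camera, given by its name, has taken for a name from the list of things; names that differ only in an ending like _2 or _b are one class to them, and where a whole thing is asked for, a point or a joint stands for the part that bears it (a point fixed in the world has none). Each returns a list of dicts, best first, with "score" (0 to 1); they miss things now and then, are a little off and sometimes report something else, mostly with a low value. They report only what shows in the picture. A call takes as long as a camera call.
- outline_of(label, camera): "region" (400x640 bool, what is visible of it) and "rect" ([left, top, right, bottom] in pixels, round what is visible of it).
- landmark_of(label, camera): "xy" ([column, row] in pixels: a listed point, or the origin of a listed thing).
The state is a dict: "clock": time; "qpos": joint angles; "qd": joint speeds; "joint_efforts": joint torques, N m; "position": TCP position; "tool_rot": TCP orientation; "force": force on the tool from outside, world axes, zero at the start; "moment": the same for the moment, N m; "grip_width": finger opening in m; "finger_force": force on a finger pad.
Only numpy, scipy, OpenCV 4.12 (cv2) and the standard library are available. Lean on these libraries where they do the work, as an engineer would, in place of code of your own. Each camera call takes 0.05 s, during which the arm holds its last target. There are 200 camera calls.

## Task

The cleaning run is over and the tank is drained: take the lid off the ultrasonic cleaner and set it down gently on the free worktop, grip up. Then take the wire basket by its arched handle, lift it straight up out of the tank without tipping it, and finish while still holding it steady and level just above the tank, a few centimetres clear of the rim so that it can drip off, with all three small parts still in it. Leave the beaker, the timer and the forceps round the cleaner where they are.

Things in the scene. Friction and masses are not known exactly. Their poses are not given: they have to be found in the camera images.
- cleaner: Bench-top ultrasonic cleaner, white housing with a dark front panel, 150 (x) x 200 (y) x 105 mm, fixed to the worktop. Origin: centre of its underside on the worktop, z up, x from its front panel to its back, y along its long side. In its top is a steel tank, open 104 (x) x 148 (y) mm with its floor 40 mm above the worktop; round the opening runs a raised steel rim, top 108 mm above the worktop, 118 x 164 mm outside.
- tank_rim (a point): Centre of the tank opening, level with the top of the rim, 108 mm above the worktop; axes as the cleaner's.
- lid: Loose lift-off metal lid, about 0.2 kg: a hood open below, 130 (x) x 176 (y) mm, walls 3 mm thick and 45 mm high, with a black bar grip on top; 77 mm high in all. It stands on the cleaner's top round the tank rim with 3 mm of play, its axes along the cleaner's, and covers the basket and its handle. Origin: centre of its lower edge; z up, so the origin is at height 0 when it stands on the worktop (105 mm when it is on the cleaner).
- lid_grip (a point): Middle of the lid's bar grip, on the lid's centre line, 64 mm above its lower edge and 19 mm above its flat top. The bar is 18 mm wide (lid x), 70 mm long (lid y) and spans from 51 to 77 mm above the lower edge.
- basket: Loose steel wire basket, about 0.22 kg with a rigid arched handle; 96 (x) x 140 (y) mm outside, rim 56 mm high, walls 3 mm. It hangs in the tank, under the lid, on short hooks at both ends that rest on the tank rim (underside 55 mm above the worktop, 4 mm of play to the tank walls all round); its axes run along the cleaner's. Origin: centre of its underside, z up.
- basket_handle (a point): Middle of the basket's handle, on the basket's centre line, 82 mm above its underside and 26 mm above its rim. There the handle is a straight round bar, 7 mm thick and 108 mm long along basket y, with a black sleeve of 9 mm diameter on its middle 80 mm; it is rigid and cannot swing.
- stir_bar_1: White stir bar, 9 x 34 x 9 mm, long along its y, lying loose on the basket floor. Origin: centre of its underside.
- stir_bar_2: White stir bar of the same size, also loose on the basket floor. Origin: centre of its underside.
- union_black: Black tubing union, 11 x 13 x 22 mm, loose on the basket floor; stands or lies. Origin: centre of the end it stands on.
- beaker: Bystander: clear beaker, 52 mm across, 66 mm high, on the worktop to the right of the cleaner (the nearer of two; the other stands at the back by the wash bottle and stays there). Origin: centre of its underside.
- timer: Bystander: bench timer, 56 x 62 x 18 mm, lying beyond and to the left of the cleaner. Origin: centre of its underside. To the left of the cleaner, between timer, notebook and robot, the worktop is always bare from x = 0.34 to 0.58 m and y = 0.12 to 0.38 m.
- forceps: Bystander: steel forceps, 17 x 125 x 9 mm, lying at the far right, long along their y. Origin: centre of the underside.

How it is judged:
On the way, in this order (a step that is already met when the one before it is completed fails the run):
1. the lid stands on the worktop, grip up, let go (height (world z) of lid between -0.006 and 0.006 m and angle between lid's own z axis and vertical below 0.05 rad and contact force between the fingers and lid below 0.3 N and linear speed of lid below 0.03 m/s), for 0.2 s.
2. the basket hangs from the fingers, clear of the tank (z of basket in the frame of tank_rim above 0.01 m and contact force between basket and cleaner below 0.2 N and contact force between the fingers and basket above 1 N and x of stir_bar_1 in the frame of basket between -0.05 and 0.05 m and y of stir_bar_1 in the frame of basket between -0.072 and 0.072 m and z of stir_bar_1 in the frame of basket between -0.006 and 0.056 m and x of stir_bar_2 in the frame of basket between -0.05 and 0.05 m and y of stir_bar_2 in the frame of basket between -0.072 and 0.072 m and z of stir_bar_2 in the frame of basket between -0.006 and 0.056 m and x of union_black in the frame of basket between -0.05 and 0.05 m and y of union_black in the frame of basket between -0.072 and 0.072 m and z of union_black in the frame of basket between -0.006 and 0.056 m), for 0.2 s.
At the end, for the whole second after the job is handed in: Fingers hold the basket still and level (7 deg), underside 10 to 150 mm above the tank rim, centre within 50 mm of the tank's in plan, touching neither cleaner nor lid, all three parts in it. The lid stands still, grip up and released, on the bare worktop (all of step 1 and all of step 2 and z of basket in the frame of tank_rim below 0.15 m and horizontal distance between basket and tank_rim below 0.05 m and angle between basket's own z axis and vertical below 0.12 rad and linear speed of basket below 0.03 m/s and angular speed of basket below 0.25 rad/s and contact force between basket and lid below 0.2 N); the arm keeps its last pose, push and grip.
It fails at once if the basket is tipped by more than 20 degrees (angle between basket's own z axis and vertical above 0.35 rad).
It fails at once if the lid is dropped (falls free faster than 0.7 m/s) (linear speed of lid above 0.7 m/s and contact force between the fingers and lid below 0.1 N).
It fails at once if the beaker is shifted by more than 30 mm (distance of beaker from where it was at the start of the episode above 0.03 m).
It fails at once if the timer is shifted by more than 30 mm (distance of timer from where it was at the start of the episode above 0.03 m).
It fails at once if the forceps is shifted by more than 30 mm (distance of forceps from where it was at the start of the episode above 0.03 m).
It also fails if it takes over 54 s, if anything falls off the work surface, if the arm or the gripper's body presses on something with over 40 N, if the wrist force passes 120 N, or if a joint passes its speed limit or range.

## Working session

There is one attempt and no reset: what is moved stays moved. The work goes in short steps, Python scripts to look and compute and a shell command to move; the robot and the scene stay as the last step left them, time stands still between calls to the robot, and variables do not carry over. Pictures are saved under pics/ and viewed, at most 10 in all, crops included, and the job is handed in when it is done.

```bash
mkdir -p pics
cat > h.py <<'E'
import numpy as np, cv2
from scipy.spatial.transform import Rotation as R
from workcell import telemetry, grab_frame, calibration, bot, outline_of, landmark_of
def ray(cam,xy):
    c=calibration(cam); f=200/np.tan(np.radians(c["fovy"])/2)
    K=np.array([[f,0,c["cx"]],[0,f,c["cy"]],[0,0,1]]); T=np.array(c["pose"])
    p=cv2.undistortPoints(np.array([[xy]],float),K,np.array(c["dist"],float))[0,0]
    return T[:3,3],T[:3,:3]@np.array([p[0],p[1],1])
def at_z(cam,xy,z):
    o,d=ray(cam,xy); return o+d*(z-o[2])/d[2]
def tri(a,b):
    (o1,d1),(o2,d2)=ray("top",a),ray("side",b)
    s=np.linalg.lstsq(np.c_[d1,-d2],o2-o1,rcond=None)[0]
    p,q=o1+d1*s[0],o2+d2*s[1]; return (p+q)/2,np.linalg.norm(p-q)
def snap(cam,name):
    im=grab_frame(cam); cv2.imwrite("pics/"+name,im[:,:,::-1]); return im
E
cat > a.py <<'E'
from h import *
np.set_printoptions(precision=4,suppress=True)
a=snap("top","t0.png");b=snap("side","s0.png")
cv2.imwrite("pics/both0.png",np.vstack([a,b])[:,:,::-1])
L={}
for c in("top","side"):
    for n in("lid_grip","lid","cleaner","beaker","timer","forceps"):
        r=landmark_of(n,c); L[n,c]=[(np.round(x["xy"],1).tolist(),round(x["score"],2)) for x in r[:2]]; print(c,n,L[n,c])
        if r and n in("lid_grip","lid","cleaner"): print(at_z(c,r[0]["xy"],{"lid_grip":.169,"lid":.105,"cleaner":0}[n]))
    r=outline_of("lid",c)
    if r:
        m=r[0]["region"].astype(np.uint8); cs=max(cv2.findContours(m,0,2)[0],key=cv2.contourArea); print("lid outline",r[0]["rect"],cv2.minAreaRect(cs))
        print(cv2.approxPolyDP(cs,6,True)[:,0].tolist())
if L["lid_grip","top"] and L["lid_grip","side"]: print(tri(L["lid_grip","top"][0][0],L["lid_grip","side"][0][0]))
s=telemetry.observe();print(s)
E
python3 a.py
```

```text
top lid_grip [([326.6, 213.2], 0.79)]
[ 0.5405 -0.1318  0.169 ]
top lid [([322.0, 217.3], 0.58)]
[ 0.5331 -0.1192  0.105 ]
top cleaner []
top beaker [([432.7, 222.4], 0.84)]
top timer [([231.2, 182.4], 0.57)]
top forceps [([434.8, 222.1], 0.45), ([229.1, 182.9], 0.41)]
lid outline [290.9, 184.6, 367.6, 245.5] ((328.91082763671875, 215.003173828125), (67.21202087402344, 50.16917037963867), 16.389541625976562)
[[304, 183], [291, 228], [354, 247], [366, 201]]
side lid_grip [([300.4, 190.0], 0.94)]
[ 0.5346 -0.1327  0.169 ]
side lid [([305.2, 211.6], 0.77), ([286.6, 181.9], 0.4)]
[ 0.5411 -0.1394  0.105 ]
side cleaner [([302.9, 242.3], 0.86)]
[ 0.5357 -0.1292  0.    ]
side beaker [([367.6, 325.5], 0.6)]
side timer [([286.4, 177.9], 0.71)]
side forceps [([409.8, 301.0], 0.65)]
lid outline [269.0, 176.5, 337.0, 238.1] ((305.49652099609375, 206.065185546875), (57.63996887207031, 62.77056121826172), 79.04593658447266)
[[318, 176], [271, 185], [287, 237], [339, 227]]
(array([ 0.5384, -0.1307,  0.1666]), np.float64(0.004869305520180061))
{'clock': 0.8, 'qpos': array([-1.3712,  0.5214, -0.0363,  1.5995,  0.0212,  1.0211, -0.1128]), 'qd': array([-0.0011, -0.0021, -0.0005, -0.0006,  0.001 , -0.0004, -0.0002]), 'joint_efforts': array([  0.0001, -92.6769,   1.9774, -37.025 ,   0.0179,   0.0018,
        -0.    ]), 'position': array([0.1666, 0.6023, 0.2313]), 'tool_rot': array([-3.1415,  0.    ,  2.8717]), 'force': array([-0.082 ,  0.1042, -1.2174]), 'moment': array([ 0.0142, -0.0045, -0.0262]), 'finger_force': 0.0, 'grip_width': 0.08555426173224982}
```

View pics/t0.png

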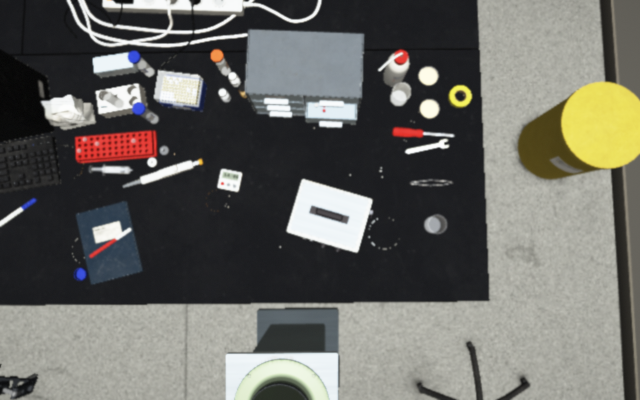

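View pics/s0.png

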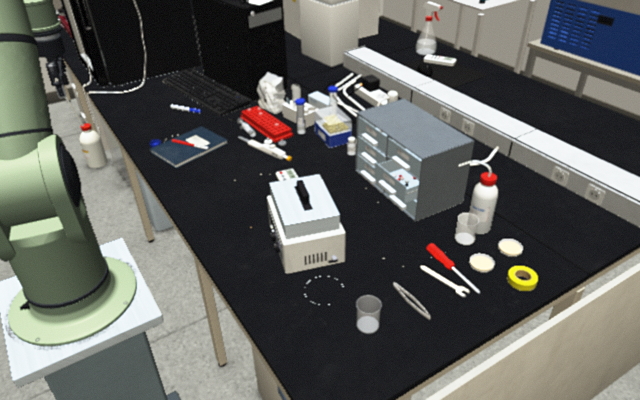

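Run:
```python
from h import *
np.set_printoptions(precision=4,suppress=True)
for c in("top","side"):
    T=np.array(calibration(c)["pose"]);print(c,T[:3,3],T[:3,2])
P=np.array([at_z("top",p,.150) for p in [[304,183],[291,228],[354,247],[366,201]]]);print(P,P.mean(0))
for i in range(4):
    d=P[(i+1)%4]-P[i];print(np.linalg.norm(d),np.degrees(np.arctan2(d[1],d[0])))
for p in ([432.7,222.4],[231.2,182.4]):print(at_z("top",p,0))
```

```text
top [ 0.4739 -0.1344  1.3825] [ 0.0867  0.0067 -0.9962]
side [ 0.0398 -1.0202  0.8865] [ 0.4178  0.6861 -0.5956]
[[ 0.6212 -0.0735  0.15  ]
 [ 0.504  -0.039   0.15  ]
 [ 0.4534 -0.2017  0.15  ]
 [ 0.5722 -0.2347  0.15  ]] [ 0.5377 -0.1372  0.15  ]
0.12211988278879571 163.59170390099504
0.17033926127580465 -107.30843196528488
0.12338526676222694 -15.549877311767315
0.16847574462941856 73.10726978386944
[ 0.5197 -0.4398  0.    ]
[0.6433 0.1479 0.    ]
```

The top view shows the lid's dark grip at about (329,214), turned about 17°, with the beaker at (435,224) and the timer at (230,180). The side view agrees: grip at (304,195), beaker at (368,313), and the worktop left of the cleaner is bare. Triangulated grip height is 0.167 against 0.169 expected. I'll swing round on an arc.

```bash
python3 -m inch '[[-0.05,-0.002,0,0,0,0.08,0],[-0.05,-0.002,0,0,0,0.08,0],[-0.05,-0.002,0,0,0,0.08,0],[-0.05,-0.002,0,0,0,0.08,0],[-0.05,-0.002,0,0,0,0.08,0]]'
python3 -m inch '[[-0.05,-0.002,0,0,0,0.08,0],[-0.05,-0.002,0,0,0,0.08,0],[-0.05,-0.002,0,0,0,0.08,0],[-0.05,-0.002,0,0,0,0.08,0],[-0.05,-0.002,0,0,0,0.08,0]]'
python3 -m inch '[[-0.05,-0.002,0,0,0,0.08,0],[-0.05,-0.002,0,0,0,0.08,0],[-0.05,-0.002,0,0,0,0.08,0],[0,0,0,0,0,0,0],[0,0,0,0,0,0,0]]'
```

```text
clock: 1.3
position: [0.3898, 0.4888, 0.2313]
tool_rot: [3.141, 0.0, 2.469]
force: [0.6, 0.7, -0.6]
grip_width: 0.0857
finger_force: 0.0
clock: 1.8
position: [0.5494, 0.2985, 0.2313]
tool_rot: [3.141, 0.0, 2.069]
force: [0.7, 0.5, -0.3]
grip_width: 0.0855
finger_force: 0.0
clock: 2.3
position: [0.6042, 0.1602, 0.2313]
tool_rot: [3.142, -0.0, 1.83]
force: [-1.2, 0.1, 0.9]
grip_width: 0.0857
finger_force: 0.0
```

```bash
cat >> h.py <<'E'
def go(x,y,z,yaw=None):
    s=telemetry.observe(); M=R.from_euler("xyz",s["tool_rot"]); p=s["position"]
    d=M.inv().apply(np.array([x,y,z])-p); t=np.zeros(3)
    if yaw is not None: t=(M.inv()*R.from_euler("xyz",[np.pi,0,yaw])).as_rotvec()
    print("t %.2f pos %s rot %s | shift %s turn %s | F %s w %.4f ff %.1f"%(s["clock"],p.round(4),s["tool_rot"].round(3),d.round(4),t.round(4),s["force"].round(1),s["grip_width"],s["finger_force"]))
E
python3 - <<'E'
from h import *
print(telemetry.observe()["qpos"].round(2))
go(.538,-.132,.231,np.radians(73.5))
import numpy as np
# refine grip from dark region in top view
im=grab_frame("top"); r=outline_of("lid_grip","top"); 
g=cv2.cvtColor(im,cv2.COLOR_RGB2GRAY)
for cam in("top",):
    m=np.zeros_like(g); m[200:228,300:358]=(g[200:228,300:358]<110)
    cs=max(cv2.findContours(m,0,2)[0],key=cv2.contourArea); print(cv2.minAreaRect(cs), at_z("top",cv2.minAreaRect(cs)[0],.18))
cv2.imwrite("pics/crop1.png",cv2.resize(im[165:265,260:400],None,fx=5,fy=5,interpolation=2)[:,:,::-1])
E
```

```text
[-0.55  0.54  0.3   1.61 -0.18  1.02  0.06]
t 2.30 pos [0.6042 0.1602 0.2313] rot [ 3.142 -0.     1.83 ] | shift [-0.2655 -0.1389  0.0003] turn [ 0.     -0.      0.5473] | F [-1.2  0.1  0.9] w 0.0857 ff 0.0
((328.75469970703125, 214.35850524902344), (37.08734893798828, 6.593306064605713), 15.945395469665527) [ 0.53686919 -0.13730169  0.18      ]
```

```bash
python3 -m inch '[[-0.045,-0.023,0,0,0,0,0],[-0.045,-0.023,0,0,0,0,0],[-0.045,-0.023,0,0,0,0,0],[-0.045,-0.023,0,0,0,0,0],[-0.045,-0.023,0,0,0,0,0]]'
python3 -m inch '[[-0.044,-0.024,0,0,0,0.11,0],[0,0,0,0,0,0.11,0],[0,0,0,0,0,0.11,0],[0,0,0,0,0,0.11,0],[0,0,0,0,0,0.107,0]]'
python3 -m inch '[[0,0,0,0,0,0,0],[0,0,0,0,0,0,0]]'
python3 - <<'E'
from h import *
go(.538,-.135,.156,np.radians(73.5))
E
```

```text
clock: 2.9
position: [0.5511, -0.0834, 0.2314]
tool_rot: [3.141, -0.0, 1.835]
force: [0.9, -0.9, 0.3]
grip_width: 0.0855
finger_force: 0.0
clock: 3.4
position: [0.5401, -0.1303, 0.2313]
tool_rot: [-3.142, -0.0, 1.283]
force: [-0.2, 0.0, -0.4]
grip_width: 0.0858
finger_force: 0.0
clock: 3.6
position: [0.5399, -0.1308, 0.2312]
tool_rot: [-3.141, -0.0, 1.29]
force: [0.3, 1.3, 0.2]
grip_width: 0.0853
finger_force: 0.0
t 3.60 pos [ 0.5399 -0.1308  0.2312] rot [-3.141 -0.     1.29 ] | shift [-0.0046 -0.0007  0.0752] turn [-0.0001 -0.0001  0.0072] | F [0.3 1.3 0.2] w 0.0853 ff 0.0
```

View pics/crop1.png

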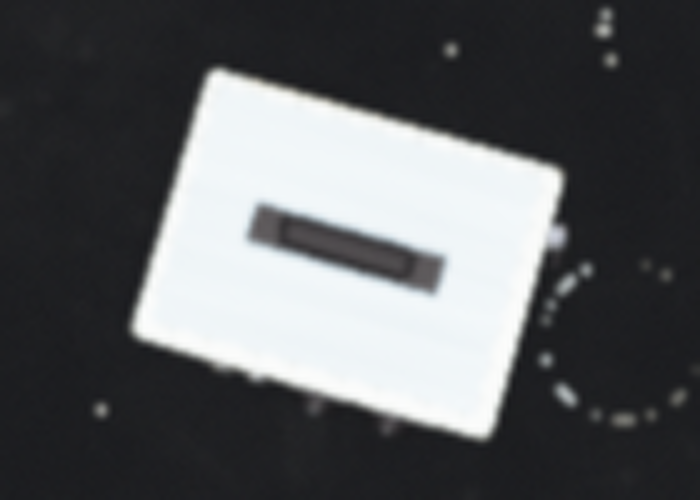

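The crop shows the white cleaner/lid block with corners at about (303,179), (373,199), (358,252) and (286,232), and the dark grip centred at (329,214). That matches the measured pose, so I descend onto the grip.

```bash
python3 -m inch '[[-0.003,0,0.018,0,0,0.007,0],[-0.002,0,0.018,0,0,0,0.2],[0,0,0.018,0,0,0,0.3],[0,0,0.018,0,0,0,0.3],[0,0,0.003,0,0,0,0.5]]' 40
python3 -m inch '[[0,0,0,0,0,0,1],[0,0,0,0,0,0,1],[0,0,0,0,0,0,1],[0,0,0,0,0,0,1],[0,0,0,0,0,0,1]]' 40
python3 - <<'E'
from h import *
go(.538,-.135,.156,np.radians(73.5))
for p in([303,179],[373,199.5],[358,252.5],[286.5,232],[330.1,215.75]): print(at_z("top",p,.105).round(4))
E
```

```text
clock: 4.1
position: [0.5375, -0.136, 0.1547]
tool_rot: [-3.139, 0.0, 1.281]
force: [0.5, 0.6, -0.1]
grip_width: 0.0468
finger_force: 0.0
clock: 4.6
position: [0.5388, -0.1367, 0.1572]
tool_rot: [3.14, -0.0, 1.278]
force: [-0.9, 0.6, 7.6]
grip_width: 0.017
finger_force: 40.6
t 4.60 pos [ 0.5388 -0.1367  0.1572] rot [ 3.14  -0.     1.278] | shift [ 0.0014 -0.0012  0.0012] turn [ 0.0014 -0.0004 -0.0047] | F [-0.9  0.6  7.6] w 0.0170 ff 40.6
[ 0.6375 -0.0687  0.105 ]
[ 0.5797 -0.2574  0.105 ]
[ 0.4379 -0.2146  0.105 ]
[ 0.4945 -0.0234  0.105 ]
[ 0.537  -0.1411  0.105 ]
```

```bash
python3 -m inch '[[0,0,-0.005,0,0,0,1],[0,0,-0.012,0,0,0,1],[0,0,-0.02,0,0,0,1],[0,0,-0.02,0,0,0,1],[0,0,-0.018,0,0,0,1]]'
python3 -m inch '[[0,0,-0.01,0,0,0,1],[0,0,0,0,0,0,1],[0,0,0,0,0,0,1]]'
python3 - <<'E'
from h import *
go(.46,.25,.24,np.radians(73.5))
snap("side","s1.png")
E
```

```text
clock: 5.1
position: [0.5382, -0.1368, 0.2331]
tool_rot: [3.141, -0.0, 1.278]
force: [0.5, -0.7, -2.5]
grip_width: 0.017
finger_force: 39.3
clock: 5.4
position: [0.538, -0.1365, 0.241]
tool_rot: [-3.141, -0.0, 1.278]
force: [0.4, 0.6, -1.4]
grip_width: 0.0172
finger_force: 39.4
t 5.40 pos [ 0.538  -0.1365  0.241 ] rot [-3.141 -0.     1.278] | shift [ 0.3475 -0.1863  0.0011] turn [-0.0004 -0.0001 -0.0049] | F [ 0.4  0.6 -1.4] w 0.0172 ff 39.4
```

View pics/s1.png

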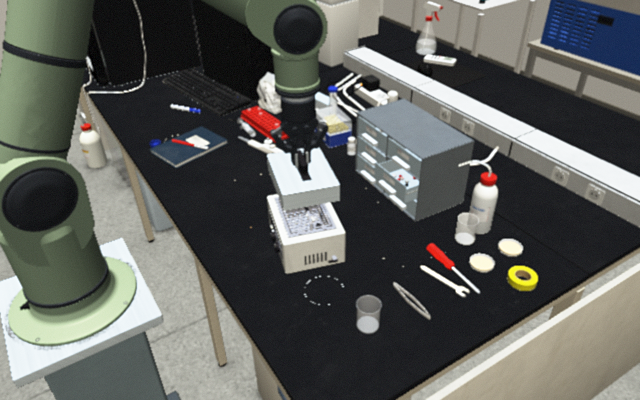

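The side view shows the lid level in the gripper at about (304,185), above the open tank with the basket inside at (308,218).

```bash
python3 -m inch '[[0.015,-0.008,0,0,0,0,1],[0.03,-0.016,0,0,0,0,1],[0.035,-0.019,0,0,0,0,1],[0.035,-0.019,0,0,0,0,1],[0.035,-0.019,0,0,0,0,1]]'
python3 -m inch '[[0.035,-0.019,0,0,0,0,1],[0.035,-0.019,0,0,0,0,1],[0.035,-0.019,0.01,0,0,0,1],[0.035,-0.019,0.02,0,0,0,1],[0.03,-0.016,0.025,0,0,0,1]]'
python3 -m inch '[[0.018,-0.009,0.03,0,0,0,1],[0.01,-0.004,0.03,0,0,0,1],[0,0,0.03,0,0,0,1],[0,0,0.02,0,0,0,1],[0,0,0,0,0,0,1]]'
python3 - <<'E'
from h import *
go(.46,.25,.052,1.278)
E
```

```text
clock: 5.95
position: [0.5031, 0.0317, 0.2406]
tool_rot: [-3.141, 0.001, 1.277]
force: [0.6, 0.4, -2.5]
grip_width: 0.0176
finger_force: 39.3
clock: 6.45
position: [0.4643, 0.2218, 0.1855]
tool_rot: [3.142, -0.001, 1.279]
force: [1.0, 0.0, -2.9]
grip_width: 0.0172
finger_force: 39.4
clock: 6.95
position: [0.4591, 0.2492, 0.0735]
tool_rot: [-3.139, 0.004, 1.278]
force: [-0.1, -1.1, -0.9]
grip_width: 0.0174
finger_force: 39.4
t 6.95 pos [0.4591 0.2492 0.0735] rot [-3.139  0.004  1.278] | shift [0.0012 0.0007 0.0215] turn [-0.003   0.0043 -0.0002] | F [-0.1 -1.1 -0.9] w 0.0174 ff 39.4
```

```bash
python3 -m inch '[[0,0,0.006,0,0,0,1],[0,0,0.005,0,0,0,1],[0,0,0.004,0,0,0,1],[0,0,0.003,0,0,0,1],[0,0,0,0,0,0,1]]'
python3 -m inch '[[0,0,0.0015,0,0,0,1],[0,0,0,0,0,0,1],[0,0,0,0,0,0,1]]'
python3 - <<'E'
from h import *
go(.46,.25,.052,1.278)
E
```

```text
clock: 7.45
position: [0.4607, 0.2502, 0.0582]
tool_rot: [-3.142, -0.0, 1.278]
force: [-0.8, 0.1, -2.3]
grip_width: 0.0171
finger_force: 39.5
clock: 7.75
position: [0.4608, 0.2503, 0.0569]
tool_rot: [3.141, -0.0, 1.278]
force: [-0.5, -0.5, -1.1]
grip_width: 0.0177
finger_force: 39.5
t 7.75 pos [0.4608 0.2503 0.0569] rot [ 3.141 -0.     1.278] | shift [-0.0005 -0.0007  0.0049] turn [ 0.0001 -0.0002 -0.0002] | F [-0.5 -0.5 -1.1] w 0.0177 ff 39.5
```

```bash
python3 -m inch '[[0,0,0.002,0,0,0,1],[0,0,0.0015,0,0,0,1],[0,0,0,0,0,0,1],[0,0,0,0,0,0,1]]'
python3 -m inch '[[0,0,0.0015,0,0,0,1],[0,0,0,0,0,0,1],[0,0,0,0,0,0,1]]'
```

```text
clock: 8.15
position: [0.4607, 0.2502, 0.0532]
tool_rot: [-3.142, 0.0, 1.278]
force: [0.4, 0.7, -2.1]
grip_width: 0.0173
finger_force: 39.5
clock: 8.45
position: [0.4608, 0.2503, 0.0522]
tool_rot: [3.141, -0.0, 1.278]
force: [-2.3, -0.7, 8.7]
grip_width: 0.0173
finger_force: 41.1
```

```bash
python3 -m inch '[[0,0,0,0,0,0,0.6],[0,0,0,0,0,0,0.3],[0,0,0,0,0,0,0],[0,0,0,0,0,0,0],[0,0,0,0,0,0,0]]'
python3 -m inch '[[0,0,-0.02,0,0,0,0],[0,0,-0.05,0,0,0,0],[0,0,-0.05,0,0,0,0],[0,0,-0.05,0,0,0,0],[0,0,0,0,0,0,0]]'
python3 - <<'E'
from h import *
np.set_printoptions(precision=4,suppress=True)
a=snap("top","t2.png");b=snap("side","s2.png")
A={};
for c in("top","side"):
    for n,z in(("basket_handle",.137),("lid_grip",.064),("basket",.055)):
        r=landmark_of(n,c); print(c,n,[(np.round(x["xy"],1),round(x["score"],2),at_z(c,x["xy"],z)) for x in r[:2]])
        if r:A[n,c]=r[0]["xy"]
for n in("basket_handle","lid_grip"):
    if (n,"top") in A and (n,"side") in A: print(n,tri(A[n,"top"],A[n,"side"]))
i=np.hstack([cv2.resize(a[150:280,255:385],None,fx=3,fy=3),cv2.resize(b[140:280,230:360],None,fx=3,fy=3)[:390]])
cv2.imwrite("pics/c2.png",i[:,:,::-1])
E
```

```text
clock: 8.95
position: [0.4607, 0.2502, 0.0518]
tool_rot: [-3.142, 0.0, 1.278]
force: [0.1, -0.2, -0.0]
grip_width: 0.0851
finger_force: 0.0
clock: 9.45
position: [0.4629, 0.2512, 0.2275]
tool_rot: [3.137, -0.007, 1.277]
force: [0.6, 0.5, -1.2]
grip_width: 0.0856
finger_force: 0.0
top basket_handle [(array([327.1, 216. ]), 0.88, array([ 0.5349, -0.133 ,  0.137 ]))]
top lid_grip [(array([331.7, 222.2]), 0.63, array([ 0.5211, -0.1455,  0.064 ])), (array([188.2, 243.7]), 0.56, array([0.4655, 0.2534, 0.064 ]))]
top basket []
side basket_handle [(array([302.1, 203.1]), 0.8, array([ 0.5318, -0.1425,  0.137 ]))]
side lid_grip [(array([215.1, 165.4]), 0.66, array([0.4629, 0.2481, 0.064 ])), (array([302.5, 198.8]), 0.28, array([ 0.5906, -0.0411,  0.064 ]))]
side basket [(array([304.6, 224.9]), 0.96, array([ 0.5431, -0.1294,  0.055 ]))]
basket_handle (array([ 0.536 , -0.1334,  0.1295]), np.float64(0.001703476894724301))
lid_grip (array([ 0.431 , -0.1183,  0.2883]), np.float64(0.17159938873277716))
```

View pics/c2.png

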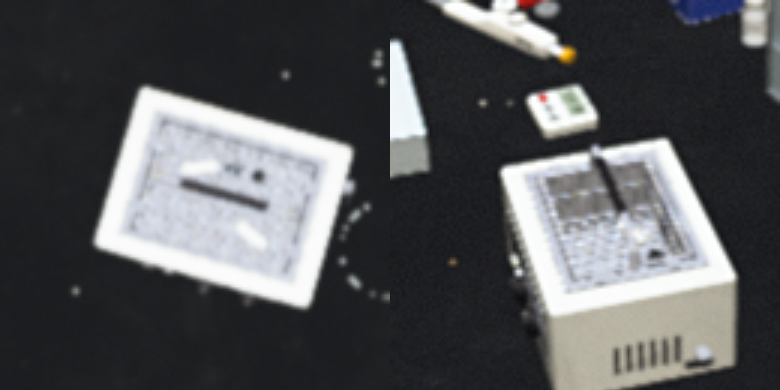

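View pics/s2.png

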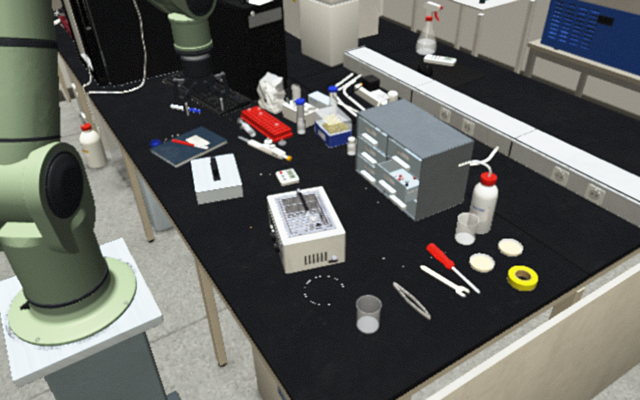

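The lid stands grip up at about (217,178) in the side view, clear of the timer at (287,177). The top crop shows the handle's sleeve centred at about (330,215) in full-picture pixels, with two white stir bars and the black union in the basket.

```bash
python3 -m inch '[[-0.04,0.02,0,0,0,0,0],[-0.04,0.02,0,0,0,0,0],[-0.04,0.02,0,0,0,0,0],[-0.04,0.02,0,0,0,0,0],[-0.04,0.02,0,0,0,0,0]]'
python3 -m inch '[[-0.04,0.02,0,0,0,0,0.3],[-0.04,0.02,0,0,0,0,0.5],[-0.04,0.02,0,0,0,0,0.5],[-0.028,0.02,0,0,0,0,0.5],[0,0,0,0,0,0,0.5]]'
python3 -m inch '[[0,0,0,0,0,0,0.5],[0,0,0,0,0,0,0.5]]'
python3 - <<'E'
from h import *
go(.536,-.137,.119,1.278)
print(at_z("top",[329.8,214.7],.1415),at_z("side",[302.1,203.1],.137))
p=[at_z("top",[255+u/3,150+v/3],.1415) for u,v in((182,183),(267,205))];d=p[0]-p[1];print(np.arctan2(d[1],d[0]),np.linalg.norm(d))
E
```

```text
clock: 10.35
position: [0.4985, 0.028, 0.2214]
tool_rot: [-3.141, 0.0, 1.278]
force: [1.1, 1.6, -0.3]
grip_width: 0.0849
finger_force: 0.0
clock: 10.85
position: [0.5325, -0.1398, 0.2213]
tool_rot: [3.141, 0.002, 1.272]
force: [-0.8, 0.9, 0.1]
grip_width: 0.0426
finger_force: 0.0
clock: 11.05
position: [0.5323, -0.134, 0.2213]
tool_rot: [-3.141, -0.0, 1.279]
force: [0.4, -0.6, -0.3]
grip_width: 0.0428
finger_force: 0.0
t 11.05 pos [ 0.5323 -0.134   0.2213] rot [-3.141 -0.     1.279] | shift [-0.0018  0.0045  0.1023] turn [-0.001  -0.0001  0.0006] | F [ 0.4 -0.6 -0.3] w 0.0428 ff 0.0
[ 0.53796337 -0.14012075  0.1415    ] [ 0.53183079 -0.14253608  0.137     ]
1.3067975310676783 0.07657899339373442
```

```bash
python3 -m inch '[[-0.003,0.0045,0.02,0,0,0,0.5],[0,0,0.025,0,0,0,0.5],[0,0,0.025,0,0,0,0.5],[0,0,0.02,0,0,0,0.5],[0,0,0.012,0,0,0,0.5]]' 30
python3 -m inch '[[0,0,0,0,0,0,0.5],[0,0,0,0,0,0,0.6],[0,0,0,0,0,0,0.75]]'
python3 - <<'E'
from h import *
go(.536,-.138,.119,1.278)
b=grab_frame("side");cv2.imwrite("pics/s3.png",cv2.resize(b[130:280,230:380],None,fx=4,fy=4,interpolation=2)[:,:,::-1])
E
```

```text
clock: 11.55
position: [0.5354, -0.1377, 0.1184]
tool_rot: [-3.14, -0.0, 1.279]
force: [-0.5, 0.9, -0.2]
grip_width: 0.0427
finger_force: 0.0
clock: 11.85
position: [0.5365, -0.139, 0.1208]
tool_rot: [3.14, -0.0, 1.278]
force: [-0.7, -0.1, -0.3]
grip_width: 0.0221
finger_force: 0.0
t 11.85 pos [ 0.5365 -0.139   0.1208] rot [ 3.14  -0.     1.278] | shift [ 0.0009 -0.0008  0.0018] turn [ 0.0014 -0.0003  0.    ] | F [-0.7 -0.1 -0.3] w 0.0221 ff 0.0
```

View pics/s3.png

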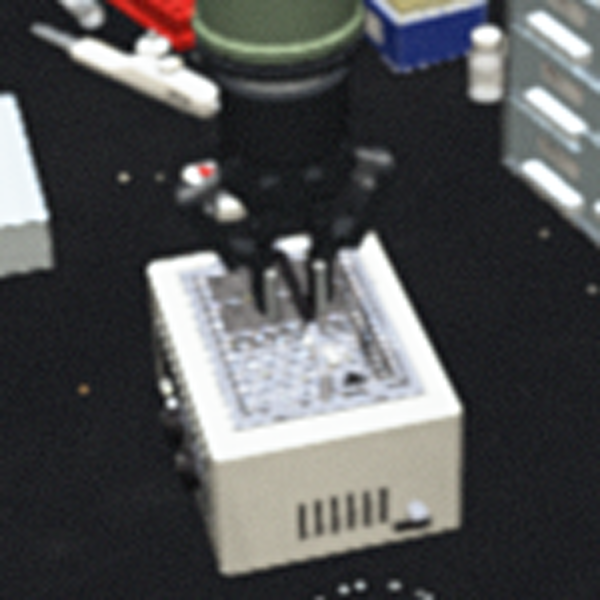

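The crop shows the fingers, at about (268,290) and (318,285), either side of the black sleeve. I close and begin a slow lift.

```bash
python3 -m inch '[[0,0,0.001,0,0,0,0.85],[0,0,0,0,0,0,1],[0,0,0,0,0,0,1],[0,0,0,0,0,0,1],[0,0,0,0,0,0,1]]' 30
python3 -m inch '[[0,0,0,0,0,0,1],[0,0,0,0,0,0,1],[0,0,0,0,0,0,1]]' 70
python3 -m inch '[[0,0,-0.003,0,0,0,1],[0,0,-0.004,0,0,0,1],[0,0,-0.004,0,0,0,1],[0,0,-0.004,0,0,0,1],[0,0,0,0,0,0,1]]'
```

```text
clock: 12.4
position: [0.5365, -0.1392, 0.1194]
tool_rot: [3.14, -0.0, 1.278]
force: [0.1, 0.5, 5.7]
grip_width: 0.0083
finger_force: 29.3
clock: 12.7
position: [0.5365, -0.1392, 0.1195]
tool_rot: [3.14, -0.0, 1.278]
force: [0.4, 1.3, 8.2]
grip_width: 0.0064
finger_force: 68.4
clock: 13.2
position: [0.5361, -0.1392, 0.1344]
tool_rot: [3.141, -0.0, 1.278]
force: [-0.5, 0.3, -3.5]
grip_width: 0.0065
finger_force: 68.2
```

```bash
python3 -m inch '[[0,0,-0.006,0,0,0,1],[0,0,-0.008,0,0,0,1],[0,0,-0.008,0,0,0,1],[0,0,-0.008,0,0,0,1],[0,0,-0.008,0,0,0,1]]'
python3 -m inch '[[0,0,-0.008,0,0,0,1],[0,0,-0.008,0,0,0,1],[0,0,-0.008,0,0,0,1],[0,0,-0.006,0,0,0,1],[0,0,-0.004,0,0,0,1]]'
python3 -m inch '[[0,0,-0.004,0,0,0,1],[0,0,-0.002,0,0,0,1],[0,0,0,0,0,0,1],[0,0,0,0,0,0,1],[0,0,0,0,0,0,1]]'
python3 - <<'E'
from h import *
go(.536,-.138,.21,1.278)
b=grab_frame("side");cv2.imwrite("pics/s4.png",cv2.resize(b[120:270,180:370],None,fx=4,fy=4,interpolation=2)[:,:,::-1])
for n in("basket","basket_handle","stir_bar_1","union_black"):
    r=landmark_of(n,"side");print(n,[(np.round(x["xy"],1).tolist(),round(x["score"],2)) for x in r[:3]])
    if n=="basket" and r: print(at_z("side",r[0]["xy"],.147))
E
```

```text
clock: 13.7
position: [0.536, -0.1391, 0.1727]
tool_rot: [3.141, -0.0, 1.278]
force: [1.0, 0.6, -2.0]
grip_width: 0.0064
finger_force: 68.3
clock: 14.2
position: [0.536, -0.1391, 0.2064]
tool_rot: [3.141, -0.0, 1.278]
force: [-0.0, 0.2, -3.5]
grip_width: 0.0068
finger_force: 68.3
clock: 14.7
position: [0.5358, -0.1391, 0.2116]
tool_rot: [-3.141, 0.0, 1.278]
force: [0.5, -0.1, -3.7]
grip_width: 0.0061
finger_force: 68.3
t 14.70 pos [ 0.5358 -0.1391  0.2116] rot [-3.141  0.     1.278] | shift [ 0.0011 -0.0001  0.0016] turn [-0.0004  0.0001 -0.0002] | F [ 0.5 -0.1 -3.7] w 0.0061 ff 68.3
basket [([302.5, 199.8], 0.7)]
[ 0.53292035 -0.14340272  0.147     ]
basket_handle [([302.5, 169.7], 0.64), ([302.1, 212.4], 0.59)]
stir_bar_1 [([309.8, 188.8], 0.54), ([292.9, 209.0], 0.51)]
union_black [([319.4, 201.8], 0.52)]
```

View pics/s4.png

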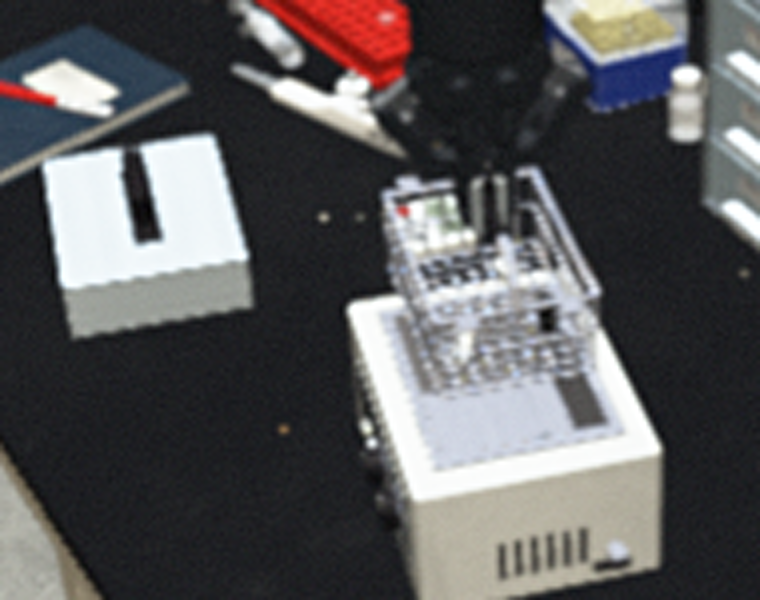

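The basket hangs level and clear above the rim, with two stir bars at about (508,255) and (465,340) and the union at (547,318) in the crop. The lid stands on the worktop. Handing in.

```bash
python3 -m inch '[[0,0,0,0,0,0,1],[0,0,0,0,0,0,1]]'; python3 -c "from workcell import bot; print(bot.job_done())"
```

```text
clock: 15.15
position: [0.5359, -0.1391, 0.2118]
tool_rot: [-3.142, 0.0, 1.278]
force: [0.1, -0.3, -3.5]
grip_width: 0.0064
finger_force: 68.3
the job is handed in; nothing more can be done
None
```

I handed the job in at about 15 s: the lid stands grip up on the free worktop, and the gripper holds the basket level about 4 cm above the tank rim with all three parts in it; no verdict came back.

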